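# Set the air pressure and feed one part from the stack magazine

### The arm

A 6-joint arm with a two-finger parallel gripper is mounted at the origin on the work surface. World frame = base frame: x ahead of the robot, y to its left, z up, the work surface at z = 0. Lengths are in mm, angles in rad, forces in N, time in s.
With the tool pointing down it reaches from about 225 to 725 mm from the base axis. Payload 3.1 kg.
Tool frame: the origin (TCP) lies midway between the tips of the shut fingers; the grasp point (between the pads) lies robot.tcp_to_grasp behind it (robot.tcp_to_grasp is the distance from the TCP to the grasp point, in mm); y points along the fingers, x is the direction in which the jaws open and shut, and the axes are right-handed (so a half turn about y gives the same grasp; the last joint's range is limited). The gripper opens to 85 mm and grips with 20 to 120 N. Pads are 22 mm wide; open, the fingers measure 114 mm over their backs; the gripper's body (76 mm by 85 mm) begins 54 mm behind the grasp point. The pads swing forward as they close: fully open they stand 13 mm farther back than shut.
Start: joints at [-0.128, 0.048, 0.099, 1.622, 0, 1.443], TCP at [524.993, -0.012, 209.412] pointing down, gripper open.
Joint ranges: [-2.91, 2.91], [-0.99, 1.94], [-1.21, 1.42], [-2.12, 2.29], [-1.49, 1.47], [-3.14, 3.14]. Speed limits (rad/s): [2.79, 2.79, 3.14, 3.14, 3.14, 3.14].

### API

Orientations are given as a unit quaternion [w, x, y, z].
In Python, from workcell import robot, vision, sign_off gives the robot as it stands. The module is installed in compiled form; this text tells all that it offers.
- The arm moves only by the tool send_rows, never from a script. Its argument "moves" is a list of rows, each a list of 5 numbers: the gripper command: -1 is fully open, 1 is shut, values between are in proportion, then the shift along the world's x, y, z in m, then the turn about the world's z in degrees. A call has 1 to 10 rows; each row is the pose to reach, as a shift and turn from the pose commanded when the call began; what a row does not reach only later rows make up. A row lasts 1/10 s, in which the tool goes at most 50 mm and 8.59 degrees, less where a joint would pass 70% of its speed; a pose out of reach is approached as far as the arm can. A call with a gripper value outside its range is refused whole. The fingers move at their own pace and stop on an object; the grip force is fixed at half the most. Time passes only in rows, so rows that repeat a pose let the fingers close. It gives the time, the measured TCP pose, the force and the opening at its end, in the units of the state.
- robot.state(): the state, without advancing time (a new reading comes with each control period).
- vision.read_camera(name): name is "scene" or "side" or "wrist"; returns the picture (384x512x3 uint8, red, green, blue); there is no depth.
- vision.camera_model(name): a dict with "mtx" (3x3 intrinsics, pixels), "T" (4x4, takes a point from camera to world coordinates). Camera axes: x right, y down, z forward; pixel columns grow to the right and rows downward; lengths in mm; the calibration is good to about 2 mm. A picture is of the moment at which its call begins: read the wrist's pose just before it. camera_model takes no time and is no camera call; for the wrist camera it gives the pose at the moment of the call.
- sign_off(): hands the job in, once; it reports no verdict.
The state is a dict: "time_s": time; "joint_pos": joint angles; "qvel": joint speeds; "tau": joint torques, N m; "tool_pos": TCP position; "eef_rot": TCP orientation; "force": force on the tool from outside, world axes, zero at the start; "wrist_torque": the same for the moment, N m; "gripper_width": finger opening in mm.
Only numpy, scipy, OpenCV 4.12 (cv2) and the standard library are available. Lean on these libraries where they do the work, as an engineer would, in place of code of your own. Each camera call takes 0.05 s, during which the arm holds its last target. There are 200 camera calls.

### The job

Feed one part from the stack magazine to its pick-up place with the air ejector. First turn the round knob on top of the air regulator clockwise until the gauge needle points at the set hand on the rim of the dial; then twist the spring-return bar knob on the sloping console clockwise fully to its stop, hold it there for a second and let it spring home. Feed one part only, keep the robot off the feeder and its parts, and leave the parts tray, the glue bottle and the kit model where they are.

Things in the scene. Friction and masses are not known exactly. Their poses are not given: they have to be found in the camera images.
- console: Grey sloping desk console, fixed, 160 deep (x), 270 wide (y), 45 high at its front edge (-x, the operator's side), 157 at the back; origin: centre of its underside. The top panel's normal leans 35 degrees from vertical towards the console's -x. On the panel: at +y (operator's left) a round gauge 104 across, 14 high, 66 from the middle; at -y, 68 from the middle, the bar knob; a small lamp above it.
- lamp_mid (a point): Middle of the console's panel lamp: a level tube 16 thick and 130 long (along the console's y, half each way), fixed 266 above the bench on a bent 12 mm post that rises at the console's -y side (x 60, y -143). It hangs over the bar knob, 140 above the knob's gripping point, so the knob has to be reached from the front, under the lamp, along its sloping axis.
- valve_grip (a point): Point on the axis of the console's black bar knob, 34 from the panel, 6 below the bar's top. z points outwards along the axis (square to the panel), x along the bar; turns with the knob. The bar is 40 long, 12 thick, 28 high (12 to 40 from the panel), on a disc 36 across and a collar 40 across that fill 0 to 12. At rest the bar points up the slope.
- valve_knob (a joint): Turn of the bar knob in rad: 0 at rest, held by its spring; grows clockwise seen from outside the panel; hard stop at 1.05. The spring pulls back with 0.15 N m at rest, 0.26 N m at the stop, and the ejector adds up to about 0.1; let go, it springs home. The feeder's pusher follows the knob: 65 mm of travel per rad, its full 68 mm only at the stop.
- service_unit: Air service unit, fixed: filter-regulator with clear bowl, and shut-off block, on a base plate 120 x 130; origin under the regulator's vertical axis, on the bench. Regulator body 56 square, top 147 above the bench; bonnet 40 across up to 165; the round knob on top. Shut-off block at +y, top at 142; bracket plate at x 42 to 48, top at 145.
- regulator_grip (a point): Point on the vertical axis of the regulator's round ribbed black knob, 187 above the bench, at gripping height. The knob is 42 across and 32 high (167 to 199 above the bench). It turns with the knob.
- regulator_knob (a joint): Turn of the regulator knob in rad, grows clockwise seen from above, range 0 to 7. It stays where it is left; turning it takes about 0.13 to 0.17 N m (friction and a spring that stiffens as it is turned in). The needle turns 0.6 rad per rad of this knob.
- needle (a joint): Angle of the gauge needle in rad, clockwise, 0 at the bottom left of the scale (135 degrees to the left of straight up the slope), 4.71 at full scale.
- set_hand (a joint): Angle of the set hand in the same measure as the needle: the pressure is right when the two are equal. It has been set beforehand and has to stay.
- needle_tip (a point): Tip of the thin black needle, 33 from the dial's centre; x points out along the needle, z out of the panel.
- set_tip (a point): Inner point of the set hand, a short black wedge-shaped tab at the rim of the dial, 9 wide at its root, pointing inwards; 36 from the dial's centre; x points outwards from the centre through the tab.
- feeder: Stack-magazine feeder, fixed, base plate x -105 to 220, 120 wide; origin on the bench under the axis of the upright clear tube (50 across, mouth 176 above the bench). The parts slide on a deck 40 above the bench. A cylinder at +x drives a white pusher to -x under the tube; the pick-up place is on the deck at x = -58 between guide rails, before an end stop at x = -82. Not to be touched.
- part1: The lowest part in the magazine: aluminium disc 40 across, 25 high, 30 g or so; origin at the centre of its underside.
- part2: The same, second from below: drops to the deck when the pusher goes home.
- part3: The same, third from below; a fourth like it lies on top.
- parts_tray: Clear tray of small kit pieces, 100 x 150 x 45, beyond the console; bystander; origin under its centre.
- glue_bottle: Small plain grey-white glue bottle, 36 across, 95 high, standing beyond the console; bystander; origin under its centre.
- kit_model: White and blue construction-kit model: base plate 90 x 120 with a mast, 114 high; bystander; origin under its centre.

How it is judged:
By the outcome, as a careful person would: the job done as asked, in the order asked, and still so for the second after the job is handed in, with the robot touching nothing.
It also fails if it takes over 58 s, if anything falls off the work surface, if the arm or the gripper's body presses on something with over 40 N, if the wrist force passes 120 N, or if a joint passes its speed limit or range.

## Working session

There is one attempt and no reset: what is moved stays moved. The work goes in short steps, Python scripts to look and compute and a tool call to move; the robot and the scene stay as the last step left them, time stands still between calls to the robot, and variables do not carry over. Pictures are saved under pics/ and viewed, about 8 in all and at most 12, crops included, and the job is handed in when it is done.

Besides the shell and the picture viewer there is one more tool, called after "Call:" by a JSON object that holds its "name" and its "arguments". send_rows: Moves the arm, as the interface text tells. Its arguments: {"type":"object","properties":{"moves":{"type":"array","items":{"type":"array","items":{"type":"number"}}}},"required":["moves"]}

```bash
mkdir -p pics
python3 - <<'E'
from workcell import robot, vision
import cv2,numpy as np
s=robot.state();print(s, robot.tcp_to_grasp)
np.set_printoptions(precision=4,suppress=True)
for n in("scene","side","wrist"):
    m=vision.camera_model(n);print(n,m["mtx"],m["T"])
    cv2.imwrite(f"pics/{n}0.png",vision.read_camera(n)[:,:,::-1])
E
```

```text
{'time_s': 0.0, 'joint_pos': array([-1.27785820e-01,  4.86919045e-02,  9.75655585e-02,  1.62200761e+00,
       -9.21147367e-07,  1.44298260e+00]), 'qvel': array([-1.04554321e-04, -1.13969415e-03, -1.23782990e-03,  7.35410845e-04,
        1.09503148e-03,  3.28912121e-05]), 'tau': array([ 2.96208136e-04, -3.38780022e+01,  3.20016932e+01,  2.03766406e-02,
       -2.11149008e-04,  6.20949692e-06]), 'tool_pos': array([5.24323805e+02, 8.14030885e-02, 2.08231659e+02]), 'eef_rot': array([ 0.70721131, -0.70700128,  0.00080991,  0.00082965]), 'force': array([ 0.94470484,  0.77491932, -0.39466914]), 'wrist_torque': array([ 0.0475578 ,  0.01045558, -0.01002648]), 'gripper_width': 85.47868109427849} 18.700000000000003
scene [[359.1298   0.     254.9301]
 [  0.     359.1298 188.829 ]
 [  0.       0.       1.    ]] [[   0.5843    0.5133   -0.6286 1230.2116]
 [   0.8115   -0.3726    0.4501 -446.632 ]
 [  -0.0032   -0.7731   -0.6343  788.7801]
 [   0.        0.        0.        1.    ]]
side [[351.6423   0.     256.4146]
 [  0.     351.6423 186.9025]
 [  0.       0.       1.    ]] [[   0.8176   -0.3872    0.4263  241.8666]
 [  -0.5758   -0.5509    0.6041 -543.6803]
 [   0.001    -0.7393   -0.6734  783.4509]
 [   0.        0.        0.        1.    ]]
wrist [[322.4994   0.     262.7801]
 [  0.     322.4994 187.3058]
 [  0.       0.       1.    ]] [[  1.       0.001   -0.002  523.8357]
 [  0.0003  -0.9532  -0.3025  77.9403]
 [ -0.0022   0.3025  -0.9531 373.4439]
 [  0.       0.       0.       1.    ]]
```

Run:
```python
import cv2
a=cv2.imread("pics/scene0.png");cv2.imwrite("pics/s1.png",cv2.resize(a,(800,600),interpolation=cv2.INTER_CUBIC))
a=cv2.imread("pics/side0.png");cv2.imwrite("pics/s2.png",cv2.resize(a,(800,600),interpolation=cv2.INTER_CUBIC))
```

```text
(no output)
```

View pics/s1.png

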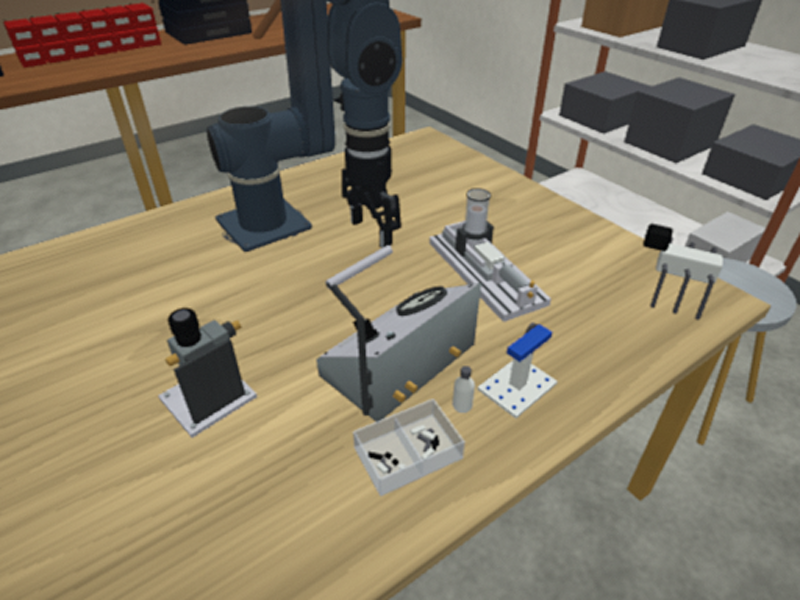

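View pics/s2.png

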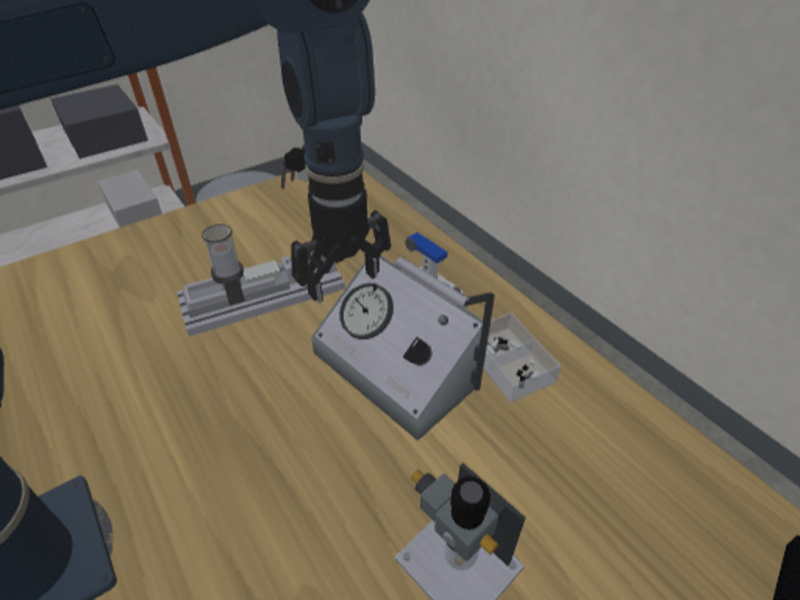

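```bash
cat > h.py <<'E'
import numpy as np,cv2
from workcell import robot,vision
np.set_printoptions(precision=2,suppress=True)
def ray(m,uv):
    d=m["T"][:3,:3]@np.linalg.inv(m["mtx"])@np.array([uv[0],uv[1],1.]); return m["T"][:3,3],d
def onplane(m,uv,p0,n):
    o,d=ray(m,uv); return o+d*(np.dot(n,np.asarray(p0)-o)/np.dot(n,d))
def onz(m,uv,z): return onplane(m,uv,(0,0,z),np.array([0,0,1.]))
def tri(l):
    A=0;b=0
    for m,uv in l:
        o,d=ray(m,uv);d=d/np.linalg.norm(d);P=np.eye(3)-np.outer(d,d);A=A+P;b=b+P@o
    p=np.linalg.solve(A,b)
    return p,[round(float(np.linalg.norm((np.eye(3)-np.outer(d/np.linalg.norm(d),d/np.linalg.norm(d)))@(p-o))),2) for o,d in [ray(m,uv) for m,uv in l]]
def proj(m,p):
    q=m["mtx"]@(np.linalg.inv(m["T"])@np.append(p,1))[:3]; return q[:2]/q[2]
E
python3 - <<'E'
from h import *
S=vision.camera_model("side");C=vision.camera_model("scene");k=.64
for n,uv in dict(fr=(418,437),fl=(315,352)).items(): print(n,onz(S,np.array(uv)*k,0))
print("fr top",onz(S,np.array((418,420))*k,45),"fl top",onz(S,np.array((315,337))*k,45))
print("knob top",onz(S,np.array((471,491))*k,199),onz(C,np.array((183,316))*k,199))
print("lamp",onz(C,np.array((330,287))*k,266),onz(C,np.array((392,250))*k,266))
a=cv2.imread("pics/side0.png");cv2.imwrite("pics/s3.png",cv2.resize(a[160:380,190:340],(545,800)[::1],interpolation=cv2.INTER_CUBIC)[:600])
E
```

```text
fr [ 557.58 -146.25    0.  ]
fl [508.39 114.59   0.  ]
fr top [ 557.96 -144.06   45.  ] fl top [510.63 108.97  45.  ]
knob top [ 484.57 -338.2   199.  ] [ 487.47 -335.48  199.  ]
lamp [ 636.69 -147.3   266.  ] [612.24 -16.44 266.  ]
```

View pics/s3.png

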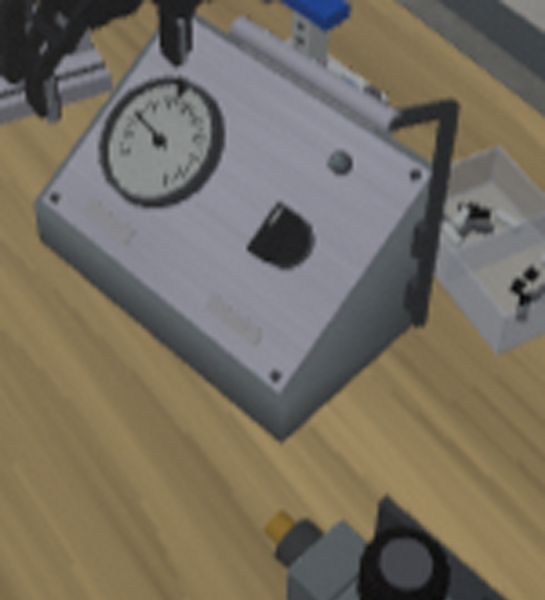

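```bash
cat >> h.py <<'E'
def console(yaw,O):
    c,s=np.cos(yaw),np.sin(yaw); R=np.array([[c,-s,0],[s,c,0],[0,0,1]])
    return R,np.array([O[0],O[1],0.])
a35=np.radians(35); N=np.array([-np.sin(a35),0,np.cos(a35)]); U=np.array([np.cos(a35),0,np.sin(a35)])
def panel(m,uv,R,O,h):
    "pixel -> (u up the slope, v to console +y) on plane h above panel"
    p0=O+R@(np.array([0,0,101.])+N*h); p=onplane(m,uv,p0,R@N)
    q=R.T@(p-p0); return np.array([q@U,q[1]])
E
python3 - <<'E'
from h import *
S=vision.camera_model("side");C=vision.camera_model("scene")
cr=lambda x,y:np.array([190+x/3.633-.36,160+y/3.636-.36])
# screws on panel: estimate
R,O=console(np.radians(10.65),(612.3,-2.2))
for n,uv in dict(s_fl=(54,198),s_fr=(275,376),s_br=(415,175),corner_f=(283,388),cornerfl=(38,205)).items():
    print(n,panel(S,cr(*uv),R,O,1), onplane(S,cr(*uv),O+R@np.array([0,0,101.]),R@N))
d=panel(S,cr(158,140),R,O,12);n=panel(S,cr(137,113),R,O,12);t=panel(S,cr(182,88),R,O,12)
print("dial",d)
ang=lambda q:np.degrees(np.arctan2(-(q-d)[1],(q-d)[0]))
print("needle",ang(n),np.linalg.norm(n-d),"set",ang(t),np.linalg.norm(t-d))
print("bar top edge", panel(S,cr(280,207),R,O,40),panel(S,cr(250,247),R,O,40))
# lamp ends side/scene
print(tri([(S,cr(232,25)),(C,np.array((391,250))*.64)]),tri([(S,cr(395,122)),(C,np.array((331,288))*.64)]))
E
```

```text
s_fl [-88.3  121.97] [518.45 104.98  50.29]
s_fr [ -89.44 -116.39] [ 561.63 -129.73   49.63]
s_br [  79.47 -117.58] [ 698.   -105.29  146.63]
corner_f [ -92.43 -126.23] [ 561.04 -139.86   47.91]
cornerfl [-100.4  130.7] [507.08 111.74  43.34]
dial [-3.89 66.2 ]
needle -75.92189868535381 30.95003574151327 set -12.166660789118728 43.82734360661831
bar top edge [  7.76 -65.32] [-26.45 -63.86]
(array([606.92, -14.58, 262.5 ]), [0.24, 0.24]) (array([ 634.63, -144.58,  261.71]), [0.24, 0.24])
```

Call:
{"name": "send_rows", "arguments": {"moves": [[-1,-0.005,-0.043,0.018,0],[-1,-0.01,-0.086,0.036,0],[-1,-0.015,-0.13,0.05,0],[-1,-0.02,-0.175,0.05,0],[-1,-0.025,-0.22,0.05,0],[-1,-0.03,-0.265,0.05,0],[-1,-0.038,-0.31,0.05,0],[-1,-0.038,-0.337,0.05,0],[-1,-0.038,-0.337,0.05,0]]}}

```text
time_s: 1.05
tool_pos: [485.8, -340.7, 257.5]
eef_rot: [0.707, -0.707, 0.002, -0.001]
force: [-0.4, 0.8, 0.3]
gripper_width: 85.2
```

Run:
```python
from h import *
s=robot.state();print(s["tool_pos"],s["joint_pos"],s["time_s"])
W=vision.camera_model("wrist");w=vision.read_camera("wrist");S=vision.camera_model("side");sd=vision.read_camera("side")
cv2.imwrite("pics/w1raw.png",w[:,:,::-1]);cv2.imwrite("pics/side1.png",sd[:,:,::-1])
u=proj(W,(486,-337,199));print("pred px",u)
c=cv2.resize(sd[170:280,190:330,::-1],(560,440),interpolation=cv2.INTER_CUBIC)
d=cv2.resize(w[:,:,::-1],(512,384))
im=np.zeros((384,800,3),np.uint8);im[:,:512]=d;im[:220,512:792]=cv2.resize(sd[190:245,210:280,::-1],(280,220),interpolation=cv2.INTER_CUBIC);cv2.imwrite("pics/w1.png",im)
```

```text
[ 485.83 -340.69  257.47] [-0.72  0.25  0.43  1.74 -0.    0.85] 1.05
pred px [264.39 191.52]
```

View pics/w1.png

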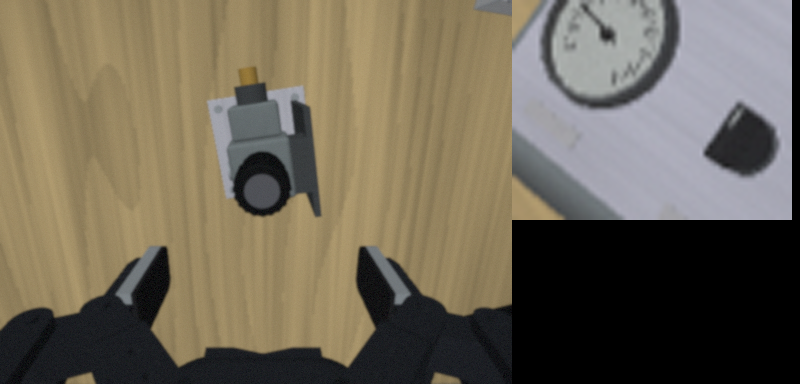

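Run:
```python
from h import *
W=vision.camera_model("wrist");print(onz(W,(262,191),199),robot.state()["tool_pos"])
a=cv2.imread("pics/side1.png")[170:230,205:265];cv2.imwrite("pics/d1.png",cv2.resize(a,(600,600),interpolation=cv2.INTER_CUBIC))
```

```text
[ 485.03 -333.33  199.  ] [ 486.58 -337.15  258.55]
```

View pics/d1.png

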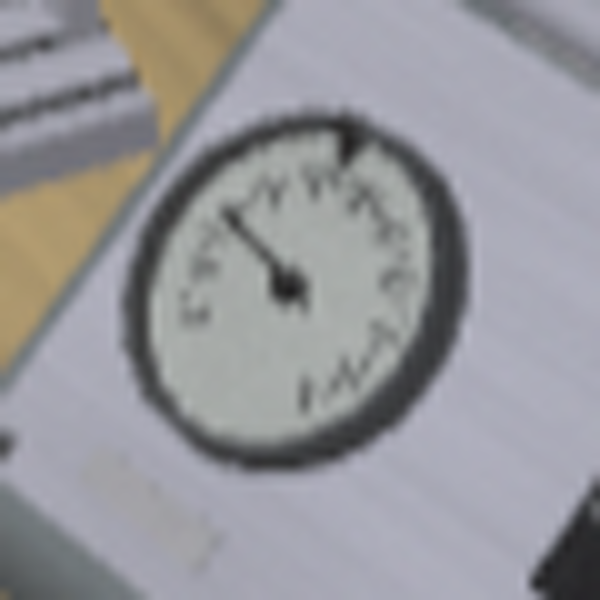

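Call:
{"name": "send_rows", "arguments": {"moves": [[-1,-0.001,0,-0.03,0],[-1,-0.001,0,-0.06,0],[-1,-0.001,0,-0.087,0],[-1,-0.001,0,-0.087,0],[-1,-0.001,0,-0.087,0],[1,-0.001,0,-0.087,0],[1,-0.001,0,-0.087,0],[1,-0.001,0,-0.087,0],[1,-0.001,0,-0.087,0],[1,-0.001,0,-0.087,0]]}}

```text
time_s: 2.15
tool_pos: [485.4, -338.5, 177.4]
eef_rot: [-0.705, 0.709, 0.0, 0.001]
force: [-6.4, 0.6, 12.0]
gripper_width: 12.4
```

Run:
```python
from h import *
print(robot.state())
im=np.zeros((384,800,3),np.uint8);im[:,:512]=vision.read_camera("wrist")[:,:,::-1]
sd=vision.read_camera("side")[:,:,::-1];im[:,512:800]=cv2.resize(sd[240:368,240:336],(288,384));cv2.imwrite("pics/w2.png",im)
s=robot.state();print(s["tool_pos"],s["gripper_width"],s["force"])
```

```text
{'time_s': 2.15, 'joint_pos': array([-0.72,  0.21,  0.22,  1.57, -0.  ,  0.85]), 'qvel': array([-0.  , -0.  , -0.  , -0.  , -0.01, -0.  ]), 'tau': array([  1.5 , -33.54,  27.9 ,  -1.89,   1.09,  -0.  ]), 'tool_pos': array([ 485.35, -338.53,  177.4 ]), 'eef_rot': array([-0.71,  0.71,  0.  ,  0.  ]), 'force': array([-6.42,  0.6 , 11.99]), 'wrist_torque': array([0.15, 1.66, 0.03]), 'gripper_width': 12.364313972110581}
[ 486.11 -338.71  177.11] 0.3076112405190387 [-3.45  0.2  11.32]
```

View pics/w2.png

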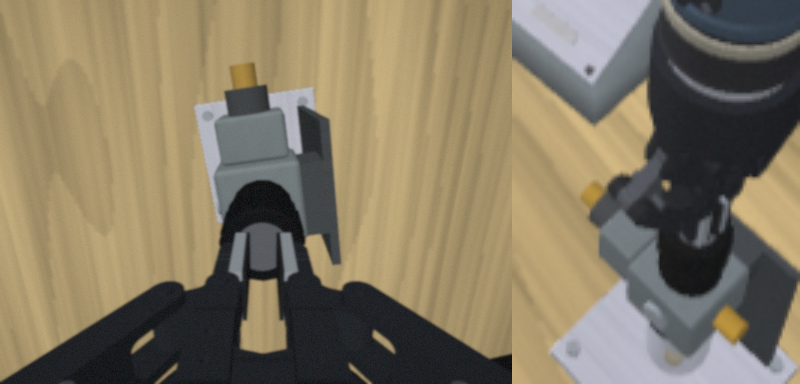

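Run:
```python
from h import *
W=vision.camera_model("wrist")
s=robot.state();p=s["tool_pos"];print(p,W["T"][:3,3])
for q in [(485,-337,199),(485,-337,178),(485,-316,199),(485,-358,199),p,p+[0,0,18.7]]: print(q,proj(W,np.array(q)))
S=vision.camera_model("side");C=vision.camera_model("scene")
a=cv2.imread("pics/side0.png");b=cv2.imread("pics/scene0.png")
print(proj(S,np.array((485,-337,199))),proj(C,np.array((485,-337,199))),proj(S,np.array((485,-337,167))),proj(C,np.array((485,-337,167))))
# knob contour in each
for n,im,(x,y) in(("side",a,(301,314)),("scene",b,(117,204))):
    g=cv2.cvtColor(im,cv2.COLOR_BGR2GRAY)
    m=((g<45)*255).astype(np.uint8);k,l,st,ct=cv2.connectedComponentsWithStats(m)
    for i in range(1,k):
        if st[i,4]>60 and abs(ct[i]-[x,y]).max()<30: print(n,st[i],ct[i])
```

```text
[ 486.11 -338.71  177.11] [ 484.79 -259.88  341.8 ]
(485, -337, 199) [262.48 246.69]
(485, -337, 178) [262.41 228.47]
(485, -316, 199) [262.44 207.12]
(485, -358, 199) [262.51 283.17]
[ 486.11 -338.71  177.11] [264.39 230.57]
[ 486.11 -338.71  195.81] [264.66 246.67]
[301.18 313.59] [116.18 201.95] [299.66 322.27] [119.3  211.39]
side [288 299  26  40 547] [299.8  322.01]
side [315 324  20  37 420] [324.11 341.12]
scene [108 198  20  24 298] [118.57 211.  ]
```

Run:
```python
from h import *
W=vision.camera_model("wrist");p=robot.state()["tool_pos"];print(p)
for dx,b in((0,0),(32,13),(42.5,13)):
  for e in(0,10,20,25): print("tip half-open",dx,"extra back",e,proj(W,p+np.array([dx,11,b+e])), proj(W,p+np.array([-dx,11,b+e])))
```

```text
[ 486.11 -338.71  177.11]
tip half-open 0 extra back 0 [264.41 212.39] [264.41 212.39]
tip half-open 0 extra back 10 [264.55 219.72] [264.55 219.72]
tip half-open 0 extra back 20 [264.72 227.93] [264.72 227.93]
tip half-open 0 extra back 25 [264.81 232.42] [264.81 232.42]
tip half-open 32 extra back 0 [327.04 221.99] [202.11 222.18]
tip half-open 32 extra back 10 [331.02 230.48] [198.45 230.7 ]
tip half-open 32 extra back 20 [335.52 240.08] [194.33 240.32]
tip half-open 32 extra back 25 [337.99 245.36] [192.05 245.62]
tip half-open 42.5 extra back 0 [347.51 221.95] [181.59 222.21]
tip half-open 42.5 extra back 10 [352.74 230.44] [176.68 230.73]
tip half-open 42.5 extra back 20 [358.65 240.04] [171.13 240.36]
tip half-open 42.5 extra back 25 [361.91 245.32] [168.08 245.66]
```

Call:
{"name": "send_rows", "arguments": {"moves": [[1,0,0,0.02,0],[1,0,0,0.04,0],[1,0,0,0.04,0],[1,0,0,0.04,0]]}}

```text
time_s: 2.65
tool_pos: [486.5, -337.5, 213.0]
eef_rot: [-0.707, 0.708, 0.001, 0.001]
force: [-0.5, -0.2, -0.5]
gripper_width: 0.2
```

Run:
```python
from h import *
W=vision.camera_model("wrist");p=robot.state()["tool_pos"];print(p,robot.state()["force"],robot.state()["gripper_width"])
im=np.zeros((500,800,3),np.uint8);w=vision.read_camera("wrist")[:,:,::-1];sd=vision.read_camera("side")[:,:,::-1];sc=vision.read_camera("scene")[:,:,::-1]
for x,a,r in((0,w,(200,100)),(270,sd,(0,0)),(540,sc,(0,0))):
    m=vision.camera_model({0:"wrist",270:"side",540:"scene"}[x]);q=proj(m,p);x0,y0=int(q[0])-32,int(q[1])-70
    big=np.ascontiguousarray(cv2.resize(a[y0:y0+120,x0:x0+65],(260,480),interpolation=cv2.INTER_CUBIC))
    for e,c in((0,(0,0,255)),(20,(0,255,0))):
        t=(proj(m,p+np.array([0,0,e]))-[x0,y0])*4; cv2.circle(big,(int(t[0]),int(t[1])),3,c,-1)
    im[:480,x:x+260]=big
cv2.imwrite("pics/t.png",im)
```

```text
[ 486.48 -337.49  213.05] [-0.53 -0.2  -0.48] 0.16564211687578634
```

View pics/t.png

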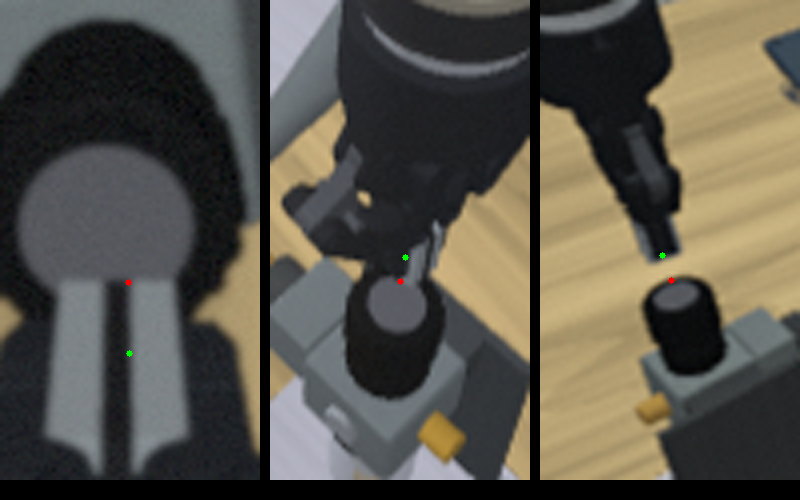

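Call:
{"name": "send_rows", "arguments": {"moves": [[-1,-0.0015,0,0,0],[-1,-0.0015,0,0,0],[-1,-0.0015,0,0,0],[-1,-0.0015,0,-0.02,0],[-1,-0.0015,0,-0.04,0],[-1,-0.0015,0,-0.058,0],[-1,-0.0015,0,-0.058,0],[-1,-0.0015,0,-0.058,0],[1,-0.0015,0,-0.058,0],[1,-0.0015,0,-0.058,0]]}}

```text
time_s: 3.8
tool_pos: [485.2, -337.6, 156.1]
eef_rot: [-0.706, 0.708, 0.001, 0.001]
force: [-0.4, 0.6, 0.4]
gripper_width: 59.0
```

Call:
{"name": "send_rows", "arguments": {"moves": [[1,0,0,0,0],[1,0,0,0,0],[1,0,0,0,0],[1,0,0,0,0]]}}

```text
time_s: 4.2
tool_pos: [484.9, -337.5, 156.0]
eef_rot: [-0.707, 0.708, 0.001, 0.001]
force: [-1.1, 0.6, 5.5]
gripper_width: 40.2
```

Call:
{"name": "send_rows", "arguments": {"moves": [[1,0,0,0,-8],[1,0,0,0,-16],[1,0,0,0,-24],[1,0,0,0,-32],[1,0,0,0,-40],[1,0,0,0,-48],[1,0,0,0,-56],[1,0,0,0,-64],[1,0,0,0,-72],[1,0,0,0,-80]]}}

```text
time_s: 5.2
tool_pos: [484.4, -337.0, 156.0]
eef_rot: [-0.54, 0.541, -0.456, 0.456]
force: [-2.1, 0.5, 5.7]
gripper_width: 40.0
```

Call:
{"name": "send_rows", "arguments": {"moves": [[1,0,0,0,-5],[1,0,0,0,-5]]}}

```text
time_s: 5.4
tool_pos: [484.4, -337.0, 156.0]
eef_rot: [-0.521, 0.521, -0.478, 0.478]
force: [-3.3, 2.1, 5.9]
gripper_width: 40.1
```

```bash
cat > dial.py <<'E'
from h import *
from scipy.optimize import least_squares
S=vision.camera_model("side")
cr=lambda x,y:np.array([190+x/3.633-.36,160+y/3.636-.36])
def f(p):
    R,O=console(p[0],p[1:3]);q=[panel(S,cr(*c),R,O,1) for c in((54,198),(275,376),(415,175))]
    return np.concatenate([q[0]-[-84.2,119],q[1]-[-84.2,-119],q[2]-[84.2,-119]])
r=least_squares(f,[.186,612,-2])
R,O=console(r.x[0],r.x[1:3])
def rectify(im,h=12,sc=6,half=60,v0=66):
    # top-down view of dial: col right = operator right (-y), row down = down slope
    pts=[];P=O+R@(np.array([0,0,101.])+N*h)
    for u,v in((half,v0+half),(half,v0-half),(-half,v0-half),(-half,v0+half)): pts.append(proj(S,P+R@(U*u+np.array([0,v,0]))))
    n=2*half*sc
    H=cv2.getPerspectiveTransform(np.float32(pts),np.float32([(0,0),(n,0),(n,n),(0,n)]))
    return cv2.warpPerspective(im,H,(n,n),flags=cv2.INTER_CUBIC)
if __name__=="__main__":
    s=robot.state();print(np.degrees(r.x[0]),r.x[1:],r.fun,s["gripper_width"],s["joint_pos"],s["time_s"])
    sd=vision.read_camera("side")[:,:,::-1];cv2.imwrite("pics/side2.png",sd)
    a=rectify(cv2.imread("pics/side1.png"),sc=3);b=rectify(sd,sc=3);cv2.imwrite("pics/d2.png",np.hstack([a,b]))
E
python3 dial.py
```

```text
10.28023574729308 [606.99  -2.59] [-0.08  0.09  0.15  0.1  -0.05 -0.19] 40.09390049782386 [-0.72  0.21  0.17  1.53 -0.    2.33] 5.4
```

View pics/d2.png

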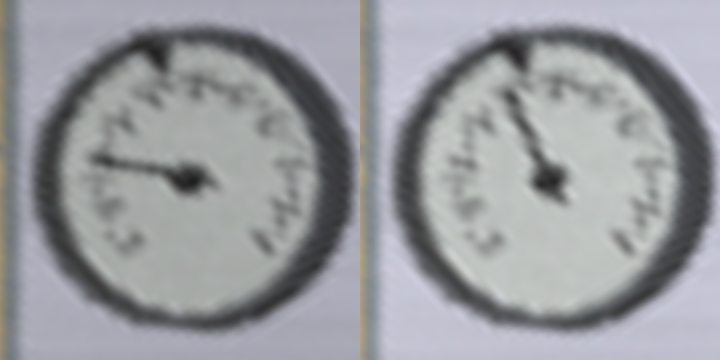

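```bash
cat > meas.py <<'E'
from dial import *
def prof(g,c,r,lo,hi,sc=6):
    th=np.radians(np.arange(lo,hi,.25));x=c[0]-r*sc*np.sin(th);y=c[1]-r*sc*np.cos(th)
    v=cv2.remap(g,x.astype(np.float32)[None],y.astype(np.float32)[None],cv2.INTER_LINEAR)[0].astype(float)
    w=np.clip(np.percentile(v,70)-v-15,0,None);return np.degrees((w*th).sum()/w.sum()) if w.sum()>0 else np.nan
def needle(g,c,lo,hi):
    P=[]
    for r in np.arange(9,31,1.):
        a=np.radians(prof(g,c,r,lo,hi));P.append((c[0]-r*6*np.sin(a),c[1]-r*6*np.cos(a)))
    vx,vy,x,y=cv2.fitLine(np.float32(P),cv2.DIST_HUBER,0,.01,.01).ravel()
    if vy>0 and abs(vy)>.3 or vx>0 and abs(vy)<=.3: vx,vy=-vx,-vy
    return np.degrees(np.arctan2(-vx,-vy)),np.array([x,y]),np.array([vx,vy])
def setang(g,c): return [round(prof(g,c,r,-1,28),2) for r in(37,38,39,40,41,42)]
E
cat > m1.py <<'E'
from meas import *
G=[cv2.cvtColor(rectify(cv2.imread(f"pics/side{i}.png")),cv2.COLOR_BGR2GRAY) for i in(1,2)]
c=np.array([374.,360.])
for _ in range(3):
    A=needle(G[0],c,65,90);B=needle(G[1],c,16,36)
    t=np.linalg.solve(np.stack([A[2],-B[2]],1),B[1]-A[1]);c=A[1]+A[2]*t[0]
    print(A[0],B[0],c)
for g in G: print(setang(g,c))
E
python3 m1.py
```

```text
Traceback (most recent call last):
  File "m1.py", line 6, in <module>
    t=np.linalg.solve(np.stack([A[2],-B[2]],1),B[1]-A[1]);c=A[1]+A[2]*t[0]
numpy.linalg.LinAlgError: Singular matrix
```

```bash
sed -i 's/    vx,vy,x,y=/    P=[p for p in P if np.isfinite(p[0])]\n    vx,vy,x,y=/' meas.py; python3 m1.py
```

```text
80.28234 24.142624 [370.69 349.57]
81.0111 25.816946 [374.94 348.88]
81.36954 25.088163 [372.39 347.94]
[np.float64(12.95), np.float64(13.14), np.float64(13.2), np.float64(13.27), np.float64(13.42), np.float64(13.6)]
[np.float64(12.94), np.float64(13.1), np.float64(13.15), np.float64(13.22), np.float64(13.39), np.float64(13.58)]
```

Call:
{"name": "send_rows", "arguments": {"moves": [[1,0,0,0,-6],[1,0,0,0,-12],[1,0,0,0,-18],[1,0,0,0,-18],[1,0,0,0,-18]]}}

```text
time_s: 5.95
tool_pos: [484.4, -336.9, 156.0]
eef_rot: [-0.44, 0.44, -0.553, 0.554]
force: [-1.8, 2.2, 6.2]
gripper_width: 40.2
```

```bash
cat > m2.py <<'E'
from meas import *
import sys
sd=vision.read_camera("side")[:,:,::-1];cv2.imwrite(sys.argv[1],sd)
g=cv2.cvtColor(rectify(sd),cv2.COLOR_BGR2GRAY)
# hub centre: dark blob
for c in [(374,360)]:
    sub=g[330:390,344:404];m=(sub<90).astype(np.uint8);m=cv2.morphologyEx(m,cv2.MORPH_OPEN,np.ones((19,19)));M=cv2.moments(m,True)
    h=np.array([344+M["m10"]/M["m00"],330+M["m01"]/M["m00"]]);print("hub",h)
    print("needle",[round(prof(g,h,r,0,30),2) for r in range(8,32,2)],"set",setang(g,h))
print(robot.state()["time_s"],robot.state()["gripper_width"])
a=g[20:400,200:560];cv2.imwrite("pics/d3.png",cv2.resize(a,None,fx=1.5,fy=1.5))
E
python3 m2.py pics/side3.png
```

```text
hub [376.72 358.01]
needle [np.float64(9.25), np.float64(10.63), np.float64(14.52), np.float64(17.06), np.float64(15.72), np.float64(14.21), np.float64(14.85), np.float64(14.47), np.float64(13.92), np.float64(16.08), np.float64(18.63), np.float64(18.55)] set [np.float64(13.03), np.float64(13.24), np.float64(13.46), np.float64(13.56), np.float64(13.57), np.float64(13.62)]
6.0 40.43821025757801
```

View pics/d3.png

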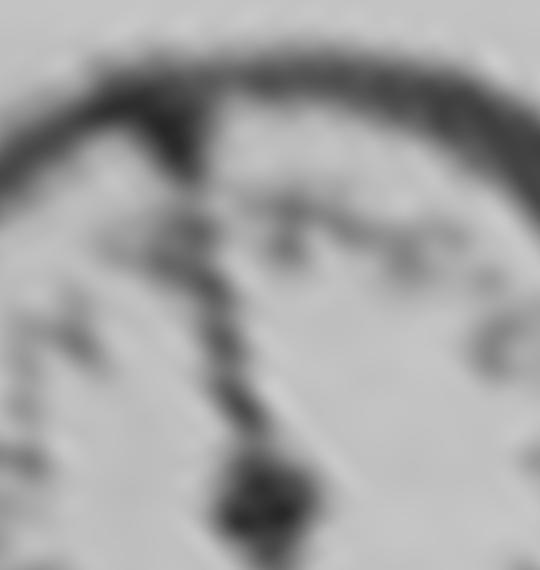

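Call:
{"name": "send_rows", "arguments": {"moves": [[1,0,0,0,-1.5],[1,0,0,0,-1.5],[-1,0,0,0,-1.5],[-1,0,0,0,-1.5],[-1,0,0,0,-1.5],[-1,0,0,0,-1.5],[-1,0,0,0.03,-1.5],[-1,0,0,0.07,-1.5],[-1,0,0,0.11,-1.5],[-1,0,0,0.11,-1.5]]}}

```text
time_s: 7.0
tool_pos: [486.5, -338.8, 271.8]
eef_rot: [-0.434, 0.432, -0.555, 0.563]
force: [0.9, -0.4, 1.1]
gripper_width: 85.1
```

```bash
sed -i 's/a=g\[20:400,200:560\]/a=g[20:400,200:560]/' m2.py; python3 m2.py pics/side4.png
python3 - <<'E'
from h import *
from scipy.spatial.transform import Rotation as Rt
s=robot.state();q=s["eef_rot"];X=Rt.from_quat([q[1],q[2],q[3],q[0]]).as_matrix();print(s["tool_pos"],np.degrees(np.arctan2(X[1,0],X[0,0])),s["joint_pos"])
E
```

```text
hub [376.58 358.43]
needle [np.float64(8.92), np.float64(10.07), np.float64(13.96), np.float64(16.61), np.float64(14.75), np.float64(14.01), np.float64(14.81), np.float64(14.52), np.float64(13.69), np.float64(15.4), np.float64(17.52), np.float64(14.49)] set [np.float64(12.93), np.float64(13.16), np.float64(13.4), np.float64(13.54), np.float64(13.54), np.float64(13.6)]
7.05 85.40804272570263
[ 486.03 -338.34  268.63] -104.50183381605879 [-0.72  0.25  0.44  1.76  0.    2.67]
```

View pics/d3.png

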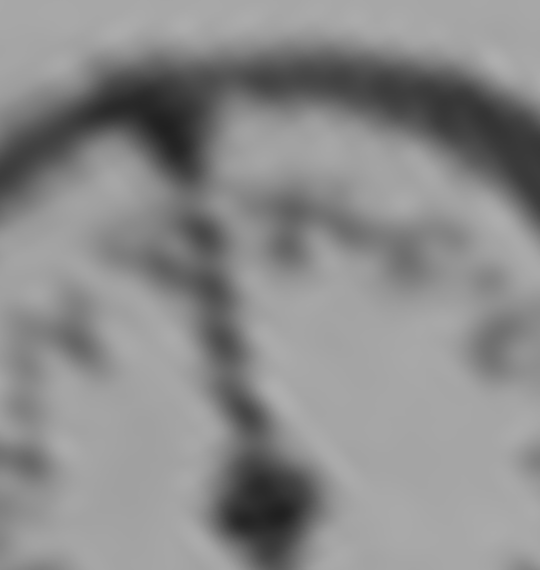

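Call:
{"name": "send_rows", "arguments": {"moves": [[-1,0,0.03,0,8.2],[-1,0,0.06,0,16.4],[-1,0,0.09,0,24.6],[-1,0,0.12,0,32.8],[-1,0,0.15,0,41],[-1,0,0.18,0,49.2],[-1,0,0.21,0,57.4],[-1,0,0.24,0,65.6],[-1,0,0.27,0,73.8],[-1,0,0.3,0,82]]}}

```text
time_s: 8.05
tool_pos: [483.7, -35.7, 262.5]
eef_rot: [0.694, -0.694, 0.137, -0.135]
force: [0.3, 0.2, -0.2]
gripper_width: 85.5
```

Call:
{"name": "send_rows", "arguments": {"moves": [[-1,0,0.03,0,8.2],[-1,0,0.06,-0.01,16.4],[-1,0.01,0.09,-0.02,24.6],[-1,0.04,0.113,-0.03,32.8],[-1,0.07,0.113,-0.03,32.8],[-1,0.07,0.113,-0.03,32.8],[-1,0.07,0.113,-0.03,32.8]]}}

```text
time_s: 8.75
tool_pos: [553.6, 76.0, 232.1]
eef_rot: [0.704, -0.704, -0.062, 0.065]
force: [0.6, 0.5, 0.6]
gripper_width: 85.4
```

```bash
cat > m3.py <<'E'
from meas import *
s=robot.state();W=vision.camera_model("wrist");w=vision.read_camera("wrist")[:,:,::-1];cv2.imwrite("pics/w3.png",w);print(s["tool_pos"],s["joint_pos"],s["time_s"])
import dial; dial.S=W
a=rectify(w,sc=5,h=12);cv2.imwrite("pics/d5.png",a)
E
python3 m3.py
```

```text
[553.62  76.04 232.1 ] [ 0.02  0.15  0.25  1.68 -0.    1.41] 8.75
```

View pics/d5.png

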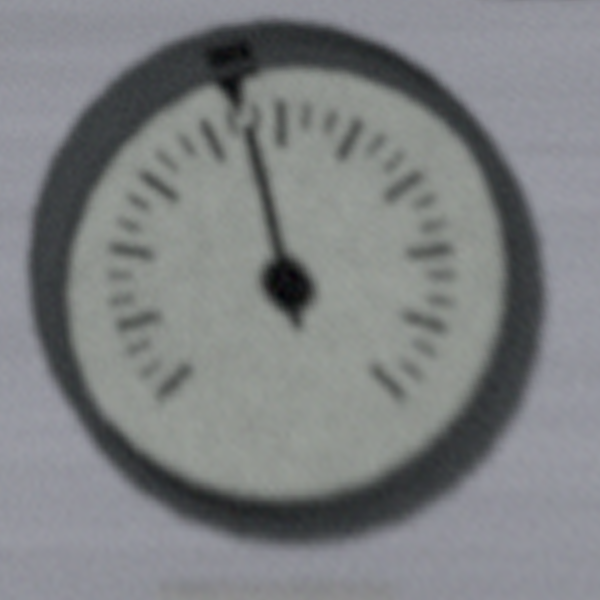

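Call:
{"name": "send_rows", "arguments": {"moves": [[0.3,-0.038,-0.03,0,0],[0.3,-0.038,-0.075,0,0],[0.3,-0.038,-0.12,0,0],[0.3,-0.038,-0.165,0,0],[0.3,-0.038,-0.192,-0.02,0],[0.3,-0.038,-0.192,-0.06,0],[0.3,-0.038,-0.192,-0.1,0],[0.3,-0.038,-0.192,-0.14,0],[0.3,-0.038,-0.192,-0.14,0],[0.3,-0.038,-0.192,-0.14,0]]}}

```text
time_s: 9.8
tool_pos: [515.2, -115.8, 94.7]
eef_rot: [0.704, -0.704, -0.063, 0.064]
force: [0.4, -0.5, 0.9]
gripper_width: 30.1
```

Call:
{"name": "send_rows", "arguments": {"moves": [[0.3,0,0,0,0],[0.3,0,0,0,0]]}}

```text
time_s: 10.0
tool_pos: [519.1, -116.9, 98.5]
eef_rot: [-0.703, 0.705, 0.066, -0.061]
force: [1.0, -0.2, 0.2]
gripper_width: 30.0
```

Run:
```python
from dial import *
s=robot.state();print(s["tool_pos"],s["gripper_width"],s["force"]);W=vision.camera_model("wrist");S=vision.camera_model("side");C=vision.camera_model("scene")
w=vision.read_camera("wrist")[:,:,::-1];cv2.imwrite("pics/w4.png",w);sd=vision.read_camera("side")[:,:,::-1];sc=vision.read_camera("scene")[:,:,::-1]
cv2.imwrite("pics/side5.png",sd);cv2.imwrite("pics/scene5.png",sc)
g=s["tool_pos"]
print("tool in console",R.T@(g-O))
# bar knob bar-top corners predicted in side1 image vs. dark blob
for u,v in((20,0),(-20,0),(0,0)):
    p=O+R@(np.array([0,-68,101])+N*40+U*(u-5)+np.array([0,v,0]));print(u,p,"wrist",proj(W,p),"side",proj(S,p))
a=cv2.imread("pics/side1.png",0);m=(a<60).astype(np.uint8);k,l,st,ct=cv2.connectedComponentsWithStats(m[195:260,240:300]);print(st[1:]+[240,195,0,0,0])
```

```text
[ 519.11 -116.93   98.46] 29.972223440450463 [ 0.97 -0.2   0.22]
tool in console [-106.88  -96.82   98.46]
20 [608.64 -71.4  142.37] wrist [502.44 212.77] side [267.4 215.8]
-20 [576.4  -77.25 119.43] wrist [398.9  194.39] side [258.13 229.04]
0 [592.52 -74.33 130.9 ] wrist [446.72 202.88] side [262.77 222.42]
[[250 196   1   3   3]
 [249 200   1   2   2]
 [289 202  11  58 457]
 [248 203   1   1   1]
 [247 206   1   1   1]
 [245 209   1   1   1]
 [240 213   1   1   1]
 [258 218  17  15 165]]
```

Call:
{"name": "send_rows", "arguments": {"moves": [[0.3,0,0,-0.014,0],[0.3,0.015,0.004,-0.014,0],[0.3,0.03,0.007,-0.014,0],[0.3,0.037,0.009,-0.014,0],[0.3,0.037,0.009,-0.014,0],[0.3,0.037,0.009,-0.014,0]]}}

```text
time_s: 10.75
tool_pos: [552.9, -106.9, 79.9]
eef_rot: [0.704, -0.704, -0.063, 0.064]
force: [-0.5, -0.9, -0.4]
gripper_width: 30.3
```

Run:
```python
from dial import *
s=robot.state();print(s["tool_pos"],s["gripper_width"],s["force"]);W=vision.camera_model("wrist");S=vision.camera_model("side");C=vision.camera_model("scene")
g=s["tool_pos"];print("tool in console",R.T@(g-O))
w=vision.read_camera("wrist")[:,:,::-1].copy();sd=vision.read_camera("side")[:,:,::-1].copy();sc=vision.read_camera("scene")[:,:,::-1].copy()
cv2.imwrite("pics/w6.png",w);cv2.imwrite("pics/side6.png",sd);cv2.imwrite("pics/scene6.png",sc)
tip=O+R@(R.T@(g-O)+np.array([29.5,11,21]))
for m,im in((W,w),(S,sd),(C,sc)): cv2.drawMarker(im,tuple(int(round(t)) for t in proj(m,tip)),(0,0,255),cv2.MARKER_CROSS,5,1)
im=np.zeros((600,800,3),np.uint8)
im[:300,:400]=cv2.resize(w,(400,300));q=proj(S,tip).astype(int);x,y=q
im[:,400:800]=cv2.resize(sd[y-75:y+75,x-50:x+50],(400,600),interpolation=cv2.INTER_CUBIC)
q=proj(C,tip).astype(int);x,y=q
im[300:600,:400]=cv2.resize(sc[y-60:y+30,x-60:x+60],(400,300),interpolation=cv2.INTER_CUBIC)
cv2.imwrite("pics/k.png",im)
```

```text
[ 552.95 -106.93   79.94] 30.333897297852666 [-0.46 -0.86 -0.41]
tool in console [-71.8  -93.01  79.94]
```

View pics/k.png

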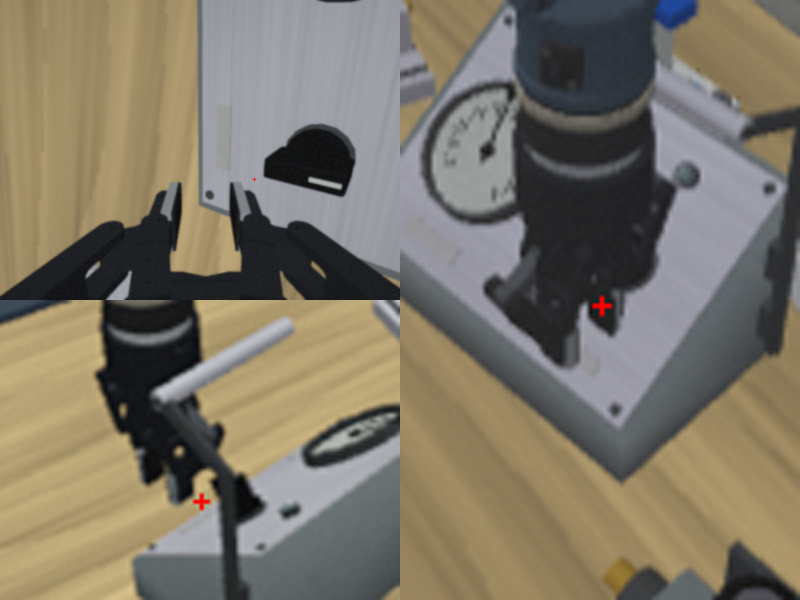

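Call:
{"name": "send_rows", "arguments": {"moves": [[0.3,0.0054,0.001,0,0],[0.3,0.0054,0.001,0,0],[0.3,0.0047,0.005,0,0],[0.3,0.004,0.009,0,0],[0.3,0.0034,0.012,0,0],[0.3,0.003,0.0145,0,0],[0.3,0.0026,0.017,0,0],[0.3,0.0022,0.019,0,0],[0.3,0.0018,0.021,0,0],[0.3,0.0018,0.021,0,0]]}}

```text
time_s: 11.9
tool_pos: [555.4, -90.3, 80.4]
eef_rot: [-0.701, 0.708, 0.062, -0.063]
force: [0.4, -9.1, -2.8]
gripper_width: 29.8
```

```bash
cat > kn.py <<'E'
from dial import *
import dial
s=robot.state();g=s["tool_pos"];W=vision.camera_model("wrist")
w=vision.read_camera("wrist")
print("t",s["time_s"],"tool",R.T@(g-O),"F console",R.T@s["force"],"w",s["gripper_width"],"tq",s["wrist_torque"])
# rectified bar-top plane h=40 about the knob; white stripe on black
dial.S=W
r=rectify(w,h=40,sc=5,half=30,v0=-68)   # centre u=0
g=cv2.cvtColor(r,cv2.COLOR_RGB2GRAY)
dark=(g<60).astype(np.uint8);br=((g>140)&(cv2.dilate(cv2.morphologyEx(dark,cv2.MORPH_OPEN,np.ones((9,9))),np.ones((25,25)))>0)).astype(np.uint8)
filled=cv2.morphologyEx(dark,cv2.MORPH_CLOSE,np.ones((35,35)))
er=cv2.erode(filled,np.ones((7,7)))
k,l,st,ct=cv2.connectedComponentsWithStats(br*er)
for i in range(1,k):
    if st[i,4]>40:
        c=np.argwhere(l==i)[:,::-1];rect=cv2.minAreaRect(c.astype(np.float32))
        vx,vy=cv2.fitLine(c.astype(np.float32),cv2.DIST_L2,0,.01,.01).ravel()[:2]
        print("stripe area",st[i,4],"uv",(150-ct[i][1])/5,(150-ct[i][0])/5-68,"size",np.array(rect[1])/5,"cw angle",np.degrees(np.arctan2(vx,-vy))%180)
E
python3 kn.py
```

```text
t 11.9 tool [-66.39 -77.14  80.37] F console [-1.23 -9.04 -2.76] w 29.7916021886796 tq [-1.97 -0.08 -0.32]
stripe area 778 uv 7.151413881748073 -68.31311053984575 size [ 2.35 13.89] cw angle 8.023243
stripe area 75 uv 0.1146666666666647 -73.25866666666667 size [2.2 2. ] cw angle 142.5648
stripe area 436 uv -15.387155963302751 -72.64816513761468 size [4.4 6.2] cw angle 69.06727
```

Call:
{"name": "send_rows", "arguments": {"moves": [[0.3,-0.0004,0.002,0,0],[0.3,-0.0007,0.004,0,0],[0.3,-0.001,0.006,0,0],[0.3,-0.0014,0.008,0,0],[0.3,-0.0018,0.01,0,0],[0.3,-0.0018,0.01,0,0]]}}

```text
time_s: 12.55
tool_pos: [554.2, -85.1, 80.5]
eef_rot: [-0.698, 0.711, 0.061, -0.061]
force: [1.5, -18.5, -4.5]
gripper_width: 29.8
```

```bash
python3 kn.py
```

```text
t 12.55 tool [-66.69 -71.8   80.47] F console [ -1.81 -18.48  -4.53] w 29.82536035156165 tq [-3.87 -0.24 -0.56]
stripe area 248 uv 14.75483870967742 -90.65241935483871 size [1.88 6.08] cw angle 31.938038
stripe area 1047 uv -10.132951289398278 -71.21375358166189 size [ 4.39 15.49] cw angle 24.879091
```

```bash
cat > fd.py <<'E'
from dial import *
import sys
S=vision.camera_model("side");C=vision.camera_model("scene")
T,e=tri([(S,(138.9,148.5)),(C,(305.9,123.5))]);print("tube mouth",T,e)
Sn=vision.read_camera("side")[:,:,::-1];Cn=vision.read_camera("scene")[:,:,::-1]
cv2.imwrite("pics/sideN%s.png"%sys.argv[1],Sn);cv2.imwrite("pics/sceneN%s.png"%sys.argv[1],Cn)
for n,m,a,b,(x0,x1,y0,y1) in(("side",S,cv2.imread("pics/side0.png"),Sn,(100,225,135,220)),("scene",C,cv2.imread("pics/scene0.png"),Cn,(268,360,115,205))):
    d=cv2.absdiff(a,b).max(2)[y0:y1,x0:x1];k,l,st,ct=cv2.connectedComponentsWithStats((d>30).astype(np.uint8))
    for i in range(1,k):
        if st[i,4]>12: print(n,st[i]+[x0,y0,0,0,0],"world@z65",onz(m,ct[i]+[x0,y0],65)[:2])
E
python3 fd.py 1
```

```text
tube mouth [441.67 333.77 177.85] [1.43, 1.43]
side [ 186  135   39   59 1420] world@z65 [636.33 309.42]
side [169 167  10   8  35] world@z65 [522.97 315.55]
scene [300 153  11   4  27] world@z65 [461.48 327.38]
scene [311 161  11  10  54] world@z65 [528.99 313.34]
```

```bash
cat > fx.py <<'E'
from dial import *
import sys
S=vision.camera_model("side");C=vision.camera_model("scene")
y=np.radians(-13.3);ax=np.array([np.cos(y),np.sin(y)]);T=np.array([441.7,333.8])
for n,m,(x0,x1,y0,y1) in(("side",S,(100,186,135,220)),("scene",C,(268,360,115,205))):
    a=cv2.imread(f"pics/{n}0.png");b=cv2.imread(f"pics/{n}N{sys.argv[1]}.png")
    d=cv2.subtract(a,b).max(2);d2=cv2.subtract(b,a).max(2)
    for nm,q in(("darker",d),("brighter",d2)):
        pts=[(x,yy) for yy in range(y0,y1) for x in range(x0,x1) if q[yy,x]>30]
        if not pts: continue
        f=np.array([onz(m,p,60)[:2]-T for p in pts]);X=f@ax;Y=f@np.array([-ax[1],ax[0]])
        print(n,nm,len(pts),"hist X",np.histogram(X,np.arange(-100,230,10))[0].tolist(),"Y %.0f"%np.median(Y))
E
python3 fx.py 1
```

```text
side darker 35 hist X [0, 0, 0, 0, 0, 0, 0, 0, 0, 0, 0, 0, 0, 0, 0, 0, 0, 12, 14, 9, 0, 0, 0, 0, 0, 0, 0, 0, 0, 0, 0, 0] Y 4
side brighter 26 hist X [0, 0, 0, 0, 0, 0, 8, 4, 1, 0, 0, 4, 9, 0, 0, 0, 0, 0, 0, 0, 0, 0, 0, 0, 0, 0, 0, 0, 0, 0, 0, 0] Y -1
scene darker 57 hist X [0, 0, 0, 0, 0, 0, 0, 0, 0, 0, 0, 0, 0, 0, 0, 0, 6, 16, 16, 8, 1, 0, 0, 0, 0, 9, 1, 0, 0, 0, 0, 0] Y 4
scene brighter 41 hist X [0, 0, 0, 0, 0, 0, 0, 0, 0, 2, 5, 14, 6, 0, 0, 0, 0, 0, 0, 2, 5, 0, 0, 0, 6, 1, 0, 0, 0, 0, 0, 0] Y -7
```

Call:
{"name": "send_rows", "arguments": {"moves": [[0.3,0.0003,0.0015,0,0],[0.3,0.0006,0.003,0,0],[0.3,0.0009,0.005,0,0],[0.3,0.0012,0.007,0,0],[0.3,0.0015,0.0084,0,0],[0.3,0.0015,0.0084,0,0]]}}

```text
time_s: 13.3
tool_pos: [554.2, -76.5, 81.3]
eef_rot: [-0.698, 0.711, 0.06, -0.062]
force: [-3.3, -18.4, 2.2]
gripper_width: 30.2
```

```bash
python3 kn.py; python3 fd.py 2 >/dev/null; python3 fx.py 2
```

```text
t 13.3 tool [-65.17 -63.3   81.33] F console [ -6.5  -17.57   2.16] w 30.17026909827846 tq [-3.58  0.71 -0.42]
stripe area 251 uv 16.95219123505976 -82.15378486055776 size [1.79 7.39] cw angle 33.568478
side darker 116 hist X [0, 0, 0, 0, 8, 14, 3, 0, 0, 0, 0, 0, 0, 0, 15, 17, 17, 16, 15, 11, 0, 0, 0, 0, 0, 0, 0, 0, 0, 0, 0, 0] Y 4
side brighter 43 hist X [0, 0, 0, 8, 3, 3, 8, 7, 2, 0, 0, 4, 8, 0, 0, 0, 0, 0, 0, 0, 0, 0, 0, 0, 0, 0, 0, 0, 0, 0, 0, 0] Y -3
scene darker 107 hist X [0, 0, 0, 1, 1, 0, 0, 0, 0, 0, 0, 0, 0, 7, 14, 16, 15, 17, 16, 8, 1, 0, 0, 0, 0, 10, 1, 0, 0, 0, 0, 0] Y 4
scene brighter 55 hist X [0, 0, 1, 3, 1, 0, 0, 0, 0, 0, 5, 14, 7, 0, 0, 0, 1, 4, 3, 4, 5, 0, 0, 0, 6, 1, 0, 0, 0, 0, 0, 0] Y -10
```

Call:
{"name": "send_rows", "arguments": {"moves": [[0.3,0.0008,0.001,0,0],[0.3,0.0016,0.0022,0,0],[0.3,0.0024,0.0034,0,0],[0.3,0.0032,0.0046,0,0],[0.3,0.0032,0.0046,0,0]]}}

```text
time_s: 13.95
tool_pos: [555.6, -73.3, 82.1]
eef_rot: [-0.697, 0.712, 0.058, -0.063]
force: [-9.4, -20.8, 6.0]
gripper_width: 30.1
```

```bash
python3 kn.py; python3 fd.py 3 >/dev/null; python3 fx.py 3
```

```text
t 13.95 tool [-63.23 -60.4   82.08] F console [-12.97 -18.76   6.  ] w 30.074781740297986 tq [-4.25  1.73 -0.5 ]
stripe area 241 uv 19.296265560165974 -78.6 size [1.67 7.23] cw angle 32.863445
stripe area 152 uv -29.41052631578947 -86.68552631578947 size [1.2 7.6] cw angle 85.32689
side darker 138 hist X [0, 0, 1, 12, 12, 0, 0, 0, 0, 0, 0, 0, 2, 19, 16, 17, 17, 16, 15, 11, 0, 0, 0, 0, 0, 0, 0, 0, 0, 0, 0, 0] Y 3
side brighter 71 hist X [0, 0, 9, 4, 3, 9, 18, 11, 2, 0, 0, 4, 8, 0, 0, 0, 0, 0, 0, 0, 3, 0, 0, 0, 0, 0, 0, 0, 0, 0, 0, 0] Y -2
scene darker 129 hist X [0, 0, 7, 5, 2, 0, 0, 0, 0, 0, 0, 0, 5, 14, 14, 16, 15, 17, 16, 8, 0, 0, 0, 0, 0, 9, 1, 0, 0, 0, 0, 0] Y 3
scene brighter 58 hist X [0, 3, 0, 3, 1, 0, 0, 0, 0, 0, 5, 14, 5, 0, 0, 2, 2, 4, 3, 4, 5, 0, 0, 0, 6, 1, 0, 0, 0, 0, 0, 0] Y -14
```

Call:
{"name": "send_rows", "arguments": {"moves": [[0.3,0.0009,0.0008,0,0],[0.3,0.0018,0.0016,0,0],[0.3,0.0026,0.0025,0,0],[0.3,0.0026,0.0025,0,0],[0.3,0.0026,0.0025,0,0]]}}

```text
time_s: 14.6
tool_pos: [555.7, -73.2, 82.1]
eef_rot: [-0.696, 0.713, 0.056, -0.064]
force: [-15.0, -24.7, 9.3]
gripper_width: 30.0
```

```bash
python3 kn.py; python3 fd.py 4 >/dev/null; python3 fx.py 4
```

```text
t 14.6 tool [-63.05 -60.29  82.13] F console [-19.17 -21.61   9.3 ] w 29.969255235823187 tq [-5.14  2.76 -0.55]
stripe area 234 uv 19.624786324786324 -77.92307692307692 size [1.66 6.93] cw angle 31.757154
stripe area 233 uv -29.28326180257511 -85.52961373390558 size [1.6 9.2] cw angle 85.02015
side darker 140 hist X [0, 0, 1, 12, 12, 0, 0, 0, 0, 0, 0, 0, 2, 19, 17, 17, 17, 17, 14, 12, 0, 0, 0, 0, 0, 0, 0, 0, 0, 0, 0, 0] Y 3
side brighter 71 hist X [0, 0, 9, 4, 3, 9, 18, 11, 2, 0, 0, 4, 8, 0, 0, 0, 0, 0, 0, 0, 3, 0, 0, 0, 0, 0, 0, 0, 0, 0, 0, 0] Y -2
scene darker 128 hist X [0, 0, 7, 5, 3, 0, 0, 0, 0, 0, 0, 0, 5, 14, 14, 16, 14, 17, 16, 8, 0, 0, 0, 0, 0, 9, 0, 0, 0, 0, 0, 0] Y 3
scene brighter 57 hist X [0, 3, 0, 3, 1, 0, 0, 0, 0, 0, 5, 14, 5, 0, 0, 1, 2, 4, 3, 4, 5, 0, 0, 0, 6, 1, 0, 0, 0, 0, 0, 0] Y -14
```

Call:
{"name": "send_rows", "arguments": {"moves": [[0.3,0,0,0,0],[0.3,0,0,0,0],[0.3,0,0,0,0],[0.3,0,0,0,0],[0.3,0,0,0,0],[0.3,0,0,0,0],[0.3,0,0,0,0],[0.3,0,0,0,0],[0.3,0,0,0,0],[0.3,0,0,0,0]]}}

```text
time_s: 15.75
tool_pos: [555.7, -73.2, 82.2]
eef_rot: [-0.696, 0.713, 0.056, -0.064]
force: [-15.1, -25.9, 9.0]
gripper_width: 29.9
```

Call:
{"name": "send_rows", "arguments": {"moves": [[0.3,0,0,0,0],[0.3,0,0,0,0],[0.3,-0.003,-0.025,0,0],[0.3,-0.002,-0.05,0,0],[0.3,-0.002,-0.05,0,0],[0.3,-0.03,-0.055,0,0],[0.3,-0.06,-0.06,0,0],[0.3,-0.06,-0.06,0,0],[0.3,-0.06,-0.06,0,0]]}}

```text
time_s: 16.65
tool_pos: [500.6, -119.7, 80.4]
eef_rot: [0.704, -0.704, -0.064, 0.063]
force: [0.4, -0.0, 0.4]
gripper_width: 30.0
```

```bash
python3 kn.py; python3 fd.py 5 >/dev/null; python3 fx.py 5
```

```text
t 16.65 tool [-125.55  -96.27   80.39] F console [ 0.4  -0.1   0.43] w 29.96732821864037 tq [-0.05 -0.03 -0.01]
side darker 25 hist X [0, 0, 1, 12, 12, 0, 0, 0, 0, 0, 0, 0, 0, 0, 0, 0, 0, 0, 0, 0, 0, 0, 0, 0, 0, 0, 0, 0, 0, 0, 0, 0] Y 4
side brighter 31 hist X [0, 0, 11, 4, 3, 10, 1, 0, 1, 0, 0, 1, 0, 0, 0, 0, 0, 0, 0, 0, 0, 0, 0, 0, 0, 0, 0, 0, 0, 0, 0, 0] Y 2
scene darker 27 hist X [0, 0, 7, 5, 4, 0, 0, 0, 0, 0, 0, 0, 0, 0, 0, 0, 0, 0, 0, 0, 0, 0, 0, 0, 0, 10, 1, 0, 0, 0, 0, 0] Y -7
scene brighter 12 hist X [0, 2, 0, 3, 0, 0, 0, 0, 0, 0, 0, 1, 0, 0, 0, 0, 0, 0, 0, 0, 0, 0, 0, 0, 5, 1, 0, 0, 0, 0, 0, 0] Y -94
```

Call:
{"name": "send_rows", "arguments": {"moves": [[0.3,-0.03,-0.03,0.04,0],[0.3,-0.06,-0.07,0.08,0],[0.3,-0.06,-0.11,0.12,0],[0.3,-0.06,-0.11,0.12,0],[0.3,-0.06,-0.11,0.12,0],[0.3,-0.06,-0.11,0.12,0]]}}

```text
time_s: 17.4
tool_pos: [441.6, -230.6, 200.7]
eef_rot: [0.704, -0.704, -0.064, 0.063]
force: [0.2, -0.0, -0.7]
gripper_width: 30.4
```

Run:
```python
from h import *
s=robot.state();print(s["time_s"],s["force"],s["qvel"])
n=vision.read_camera("side")[:,:,::-1];cv2.imwrite("pics/side9.png",n);c=vision.read_camera("scene")[:,:,::-1]
d=lambda a,b,t:[(s[:5].tolist()) for s in cv2.connectedComponentsWithStats((cv2.absdiff(a,b).max(2)>t).astype(np.uint8))[2][1:] if s[4]>5]
print("knob region vs before",d(cv2.imread("pics/side1.png")[205:250,245:300],n[205:250,245:300],35))
print("dial vs after setting",d(cv2.imread("pics/side4.png")[175:225,210:258],n[175:225,210:258],35))
print("scene vs start",d(cv2.imread("pics/scene0.png"),c,40))
```

```text
17.4 [ 0.18 -0.02 -0.7 ] [ 0.02  0.   -0.05  0.   -0.   -0.  ]
knob region vs before [[0, 0, 34, 45, 1074], [44, 0, 11, 45, 399]]
dial vs after setting [[9, 0, 39, 50, 1687]]
scene vs start [[77, 0, 66, 80, 2644], [207, 0, 50, 159, 4959], [180, 3, 9, 60, 182], [107, 16, 17, 11, 33], [174, 70, 17, 6, 63], [213, 73, 1, 10, 10], [112, 84, 23, 16, 265], [136, 92, 11, 10, 43], [178, 95, 36, 13, 275], [116, 102, 44, 73, 1579], [145, 109, 3, 2, 6], [292, 141, 5, 5, 14], [272, 190, 5, 2, 7]]
```

Call:
{"name": "send_rows", "arguments": {"moves": [[0.3,0.01,-0.02,0.04,0],[0.3,0.03,-0.06,0.07,0],[0.3,0.045,-0.107,0.07,0],[0.3,0.045,-0.107,0.07,0],[0.3,0.045,-0.107,0.07,0],[0.3,0.045,-0.107,0.07,0]]}}

```text
time_s: 18.1
tool_pos: [485.6, -335.8, 269.3]
eef_rot: [0.705, -0.703, -0.063, 0.065]
force: [-0.0, 0.4, 0.4]
gripper_width: 29.9
```

Run:
```python
from h import *
s=robot.state();print(s["time_s"],s["force"],s["qvel"])
n=vision.read_camera("side")[:,:,::-1];cv2.imwrite("pics/side9.png",n)
d=lambda a,b,t:[(s[:5].tolist()) for s in cv2.connectedComponentsWithStats((cv2.absdiff(a,b).max(2)>t).astype(np.uint8))[2][1:] if s[4]>3]
print("knob region vs before",d(cv2.imread("pics/side1.png")[205:250,245:300],n[205:250,245:300],25))
print("dial vs after setting",d(cv2.imread("pics/side4.png")[175:225,210:258],n[175:225,210:258],25))
print("lamp post",d(cv2.imread("pics/side1.png")[150:300,285:330],n[150:300,285:330],25))
```

```text
18.1 [-0.05  0.42  0.37] [ 0.01 -0.03 -0.   -0.   -0.   -0.  ]
knob region vs before [[43, 0, 7, 30, 77], [51, 6, 4, 7, 13], [52, 13, 3, 7, 10], [45, 33, 4, 12, 21]]
dial vs after setting []
lamp post [[3, 0, 42, 85, 823], [19, 0, 5, 9, 25], [27, 0, 18, 7, 93], [21, 10, 24, 10, 120], [17, 16, 19, 18, 89], [27, 35, 2, 4, 6], [11, 61, 34, 18, 156], [12, 68, 33, 18, 144], [5, 88, 4, 12, 21], [0, 104, 18, 24, 140], [0, 108, 45, 42, 575], [1, 113, 3, 3, 4]]
```

```bash
python3 -c "
from workcell import sign_off
print(sign_off())"
```

```text
the job is handed in; nothing more can be done
None
```

One part was fed to the pick-up place and the job was handed in at about 18 s of the 58 s allowed.

**Regulator:** I turned the knob about 104.5° clockwise in a single grip. A close wrist-camera view then showed the needle and the set hand agreeing to about 1°, and the dial picture was unchanged at the end.

**Bar knob:** The moves only allow a vertical tool, so I could not grip the bar along its sloping axis. Instead I pushed its lower end sideways with one finger, from in front of the lamp.
- **At the stop:** the push force rose from about 24 N to 30 N with no further motion, and the pusher had travelled about 68 mm.
- **Hold and release:** I held it there for more than 1 s and pulled back. The bar and the pusher then both showed as home.

**Final checks:** the cameras showed one part at about x = -58 on the feeder. The kit model, glue bottle and parts tray showed no change in the scene camera. The arm stands clear, with about zero force on the tool.

**What went wrong or disagreed:**
- My first grip on the regulator closed on top of its knob, pressing with about 12 N and not turning it. The real fingertips sit about 20 mm behind the reported TCP; I corrected for this afterwards.
- My knob-angle reading from the white stripe on the bar became unreliable once the bar turned, so the stop was judged from pusher travel and force.
- All 12 pictures had been viewed by then, so the pushing and the final checks were done from numbers and image differences, not by eye.

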